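# Clear the registration board and hold the square home in its corner

## Task

The registration board has to be checked: take the blue-faced print block off the board and stand it on edge in the empty middle slot of the wooden rack, then let go of it. Then pick up the steel square by its red grip, lay it flat on the board and press its outer corner firmly into the corner of the two dark fences, so that both of its outer faces lie flush against both fences. Finish while still gripping the square and pressing it there; do not let go of it, and leave the other things on the table where they are.

Things in the scene. Friction and masses are not known exactly. Their poses are not given: they have to be found in the camera images.
- board: plywood registration board, 240 x 240 x 12 mm, fixed to the table. Origin at the centre of its underside. A dark wooden fence stands along its far (+x) edge and another along its left (+y) edge, making an inside corner; the other two edges are open
- far_fence: dark wooden fence fixed on the board along its +x edge: 25 mm thick (x), 240 mm long (y), 22 mm high above the board. Origin at the centre of its underside, axes as the board's; its inner face is 12.5 mm to -x of the origin. Rigid
- left_fence: dark wooden fence fixed on the board along its +y edge: 215 mm long (x), 25 mm thick (y), 22 mm high above the board. Origin at the centre of its underside, axes as the board's; its inner face is 12.5 mm to -y of the origin. Rigid
- corner (a point): point on the board's top surface where the inner faces of the two fences meet, at (95, 95, 12) mm in the board's frame, axes as the board's
- square: loose steel square, 0.3 kg, flat on the table: two arms 120 x 28 x 10 mm in an L, braced. Origin at the underside below the grip. Outer faces look to +x and +y, 45 mm from the origin; arms run to -y and -x. Red grip over the origin, its top 50 mm up, 24 mm wide, 50 mm long along the line to the outer corner (45 deg between +x and +y). Slides easily on wood. Seated, its axes match the board's
- heel (a point): the square's outer corner, at its underside, at (45, 45, 0) mm in the square's frame
- print_block: loose wooden print block with blue faces, about 0.15 kg, standing on edge on the board near the corner, where it is in the square's way: 110 mm long (x), 16 mm thick (y), 105 mm high (z). Origin at the centre of its underside. It stands unaided but tips easily
- rack: wooden rack fixed to the table, 120 mm (x) by 160 mm (y), 47 mm high, with three slots along x side by side at 46 mm pitch in y. Each slot is 22 mm wide, open at both ends; its floor is 12 mm above the table and its walls rise 35 mm above that floor. Origin at the centre of its underside. The middle slot is empty
- slot (a point): centre of the floor of the rack's empty middle slot; axes as the rack's, the slot runs along x
- green_block: bystander: print block with green faces, 100 x 16 x 60 mm high, standing on edge in the slot at +y of the middle one. Origin at the centre of its underside
- yellow_block: bystander: print block with yellow faces, 100 x 16 x 60 mm high, standing on edge in the slot at -y of the middle one. Origin at the centre of its underside
- ink_tin: bystander: round ink tin, 70 mm across, 50 mm high; origin at the centre of its underside
- brush_pot: bystander: white pot with brushes, 72 mm across, 150 mm high with the brushes; origin at the centre of its underside
- palette_knife: bystander: palette knife 200 mm long lying on the table near the robot; origin under its middle
- brayer: bystander: ink roller with a wooden handle, 110 mm wide, lying on the glass inking slab at the left side; origin near the roller frame
- wash_bottle: bystander: bottle with blue cap, 68 mm across, 170 mm high, at the right side; origin at the centre of its underside
Not all that is in view belongs to the job. What is shaped like the print_block but yellow is not meant.

How it is judged:
By the outcome, as a careful person would: the job done as asked, in the order asked, and still so for the second after the job is handed in, while the arm keeps its last pose, push and grip.
It also fails if it takes over 72 s, if anything falls off the work surface, if the arm or the gripper's body presses on something with over 40 N, if the wrist force passes 120 N, or if a joint passes its speed limit or range.

## Robot

A 6-joint arm with a two-finger parallel gripper is mounted at the origin on the work surface. World frame = base frame: x ahead of the robot, y to its left, z up, the work surface at z = 0. Lengths are in mm, angles in rad, forces in N, time in s.
With the tool pointing down it reaches from about 350 to 975 mm from the base axis. Payload 7.1 kg.
Tool frame: the origin (TCP) lies on the centre line of the jaws, within the pads' length; the fingertips stand 17 mm ahead of it and the grasp point (between the pads) lies 2 mm behind it (tip_extent is the distance from the TCP to the fingertips, in mm); z points along the fingers, y is the line along which they close (so a half turn about z gives the same grasp; the last joint's range is limited). The gripper opens to 88 mm and grips with 3 to 60 N. Pads are 20 mm wide; open, the fingers measure 115 mm over their backs; the gripper's body (75 mm by 178 mm) begins 61 mm behind the grasp point.
Start: joints at [1.285, 0.423, 1.63, -0, 1.089, -0.019], TCP at [164.747, 602.879, 239.675] pointing down, gripper open.
Joint ranges: [-3, 3], [-0.9, 2.11], [0.09, 2.58], [-1.31, 4.45], [0.11, 2.69], [-2.54, 2.54]. Speed limits (rad/s): [2.39, 2.39, 3.01, 3.14, 3.14, 3.14].

## Interface

Orientations are given as a rotation vector (axis times angle).
In Python, from workcell import get_obs, get_image, camera_model, close_job, look_for, outline_of, pinpoint, tip_extent gives the robot as it stands.
- The arm moves only by the shell command python3 -m jog 'ROWS'. ROWS is text: rows parted by semicolons, each of 7 numbers parted by spaces: the shift along the tool's x, y, z as a fraction of full scale, then the turn, a rotation vector about the tool's x, y, z as a fraction of full scale, then the closure, from -1 (fully open) to 1 (shut). A call has 1 to 8 rows; each row is the pose to reach, as a shift and turn from the pose commanded when the call began, along the tool's axes at that moment; what a row does not reach only later rows make up. Full scale, the value 1, is 0.2 m for a shift and 30 degrees for a turn. A row lasts 1/10 s, in which the tool goes at most 50 mm and 8.59 degrees, less where a joint would pass 70% of its speed; a pose out of reach is approached as far as the arm can. A call with a number of a shift or a turn outside -1 to 1 is refused whole. A call with a gripper value outside its range is refused whole. The fingers move at their own pace and stop on an object; the grip force is fixed at half the most. Time passes only in rows, so rows that repeat a pose let the fingers close. It gives the time, the measured TCP pose, the force, the opening and the grip force at its end, in the units of the state.
- get_obs(): the state, without advancing time (a new reading comes with each control period).
- get_image(name): name is "side" or "top"; returns the picture (420x560x3 uint8, red, green, blue); there is no depth.
- camera_model(name): a dict with "fx", "fy", "cx", "cy" (pixels), "origin" and "orientation" of the camera in the world. Camera axes: x right, y down, z forward; pixel columns grow to the right and rows downward; lengths in mm; the calibration is good to about 2 mm. A picture is of the moment at which its call begins. camera_model takes no time and is no camera call.
- close_job(): hands the job in; it is judged then, once.
Trained networks look in the newest picture that a camera, given by its name, has taken for a name from the list of things; names that differ only in an ending like _2 or _b are one class to them, and where a whole thing is asked for, a point or a joint stands for the part that bears it (a point fixed in the world has none). Each returns a list of dicts, best first, with "confidence" (0 to 1); they miss things now and then, are a little off and sometimes report something else, mostly with a low value. They report only what shows in the picture. A call takes as long as a camera call. They do not tell look-alikes from the thing itself.
- look_for(target, camera): "xyz" ([x, y, z] in mm, in the coordinates of the camera as it stood for that picture, good to about 4 mm: the middle of the surface that is visible of it).
- outline_of(target, camera): "mask" (420x560 bool, what is visible of it).
- pinpoint(target, camera): "xyz" ([x, y, z] in mm, in the coordinates of the camera as it stood for that picture, good to about 4 mm: a listed point, or the origin of a listed thing).
The state is a dict: "t": time; "qpos": joint angles; "qvel": joint speeds; "joint_torque": joint torques, N m; "ee_pos": TCP position; "orientation": TCP orientation; "ft_force": force on the tool from outside, world axes, zero at the start; "moment": the same for the moment, N m; "width": finger opening in mm; "grasp_force": force on a finger pad.
Only numpy, scipy, OpenCV 4.12 (cv2) and the standard library are available. Lean on these libraries where they do the work, as an engineer would, in place of code of your own. Each camera call takes 0.05 s, during which the arm holds its last target. There are 200 camera calls.

## Working session

There is one attempt and no reset: what is moved stays moved. The work goes in short steps, Python scripts to look and compute and a shell command to move; the robot and the scene stay as the last step left them, time stands still between calls to the robot, and variables do not carry over. Pictures are saved under pics/ and viewed, at most 10 in all, crops included, and the job is handed in when it is done.

```bash
ls; mkdir -p pics; cat > h.py <<'E'
import numpy as np, cv2
from scipy.spatial.transform import Rotation as R
from workcell import *
def cam(n):
    c=camera_model(n); o=np.array(c["orientation"],float)
    M=R.from_rotvec(o).as_matrix() if o.size==3 else (o if o.shape==(3,3) else None)
    return c,M,np.array(c["origin"],float)
def w(n,p):
    c,M,o=cam(n); return M@np.array(p)+o
def ray(n,u,v,z):
    c,M,o=cam(n); d=M@np.array([(u-c["cx"])/c["fx"],(v-c["cy"])/c["fy"],1]); return o+d*(z-o[2])/d[2]
def proj(n,p):
    c,M,o=cam(n); q=M.T@(np.array(p)-o); return np.array([c["fx"]*q[0]/q[2]+c["cx"],c["fy"]*q[1]/q[2]+c["cy"]])
def save(n,f):
    im=get_image(n); cv2.imwrite("pics/"+f,im[:,:,::-1]); return im
E
python3 - <<'E'
from h import *
for n in("side","top"):
    print(camera_model(n)); save(n,n+"0.png")
print(get_obs()["orientation"])
for n in("top","side"):
  for t in("corner","heel","slot","print_block","square","board","rack"):
    for f in(pinpoint,look_for):
      r=f(t,n); print(n,t,f.__name__,[(np.round(w(n,d["xyz"]),0).tolist(),round(d["confidence"],2)) for d in r[:3]])
print(get_obs()["t"])
E
```

```text
pics
{'fx': 468.9582688347862, 'fy': 468.9582688347862, 'cx': 275.7083414321381, 'cy': 199.98307022585476, 'origin': array([ 411.91466774, 1414.81308217,  951.41650014]), 'orientation': array([-0.1471931 ,  2.736128  , -1.46490094])}
{'fx': 458.0398193565884, 'fy': 458.0398193565884, 'cx': 278.2741290365939, 'cy': 200.2977642946234, 'origin': array([ 300.39451686,   48.85663004, 1280.07968981]), 'orientation': array([-2.14005957,  2.10705278, -0.19583635])}
[-4.17840132e-01 -3.11348389e+00  2.11610495e-03]
top corner call [([697.0, 82.0, 12.0], 0.58)]
top corner call [([611.0, -32.0, 11.0], 0.56), ([721.0, -20.0, 31.0], 0.52), ([515.0, 306.0, 6.0], 0.2)]
top heel call [([545.0, 360.0, -1.0], 0.93), ([667.0, -450.0, -3.0], 0.46)]
top heel call [([517.0, 308.0, 11.0], 0.64)]
top slot call [([470.0, -333.0, 14.0], 0.85), ([623.0, 43.0, 14.0], 0.22)]
top slot call [([465.0, -339.0, 52.0], 0.86)]
top print_block call [([338.0, 208.0, 2.0], 0.78), ([622.0, 44.0, 12.0], 0.54)]
top print_block call [([612.0, 43.0, 117.0], 0.66), ([339.0, 201.0, 104.0], 0.58)]
top square call [([519.0, 308.0,
[... 506 characters left out ...]
.0, 76.0, 13.0], 0.61)]
side heel call [([510.0, 321.0, 15.0], 0.9)]
side slot call [([466.0, -338.0, 15.0], 0.71)]
side slot call [([465.0, -258.0, 39.0], 0.73)]
side print_block call [([340.0, 208.0, 2.0], 0.91), ([615.0, 45.0, 13.0], 0.71), ([466.0, -330.0, 5.0], 0.68)]
side print_block call [([347.0, 244.0, 76.0], 0.8), ([616.0, 48.0, 79.0], 0.67), ([463.0, -253.0, 42.0], 0.31)]
side square call [([515.0, 303.0, 3.0], 0.69)]
side square call [([512.0, 324.0, 13.0], 0.92)]
side board call [([618.0, -27.0, -5.0], 0.83)]
side board call [([587.0, 40.0, 10.0], 0.89)]
side rack call [([466.0, -330.0, 4.0], 0.88)]
side rack call [([467.0, -255.0, 40.0], 0.88), ([740.0, 285.0, 43.0], 0.48)]
1.5
```

View pics/top0.png

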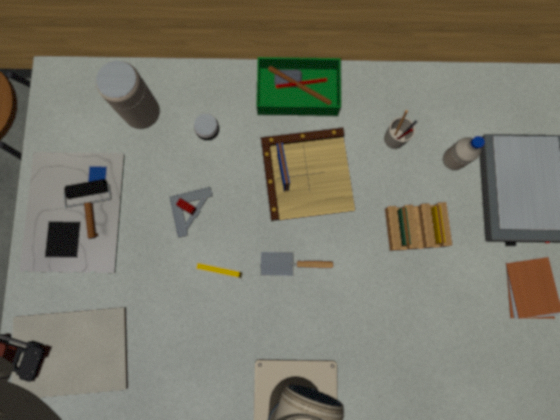

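View pics/side0.png

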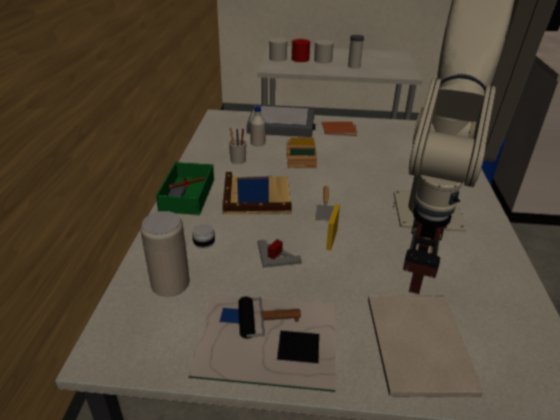

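The top view shows the blue block on the board at about (283,166). The yellow look-alike is at (219,270), the square at (187,209) and the rack at (419,227), with its middle slot empty. Next I refine these poses by fitting models to the masks.

```bash
cat >> h.py <<'E'
from scipy.optimize import minimize
def box(x0,x1,y0,y1,z0,z1): return [[x,y,z] for x in(x0,x1) for y in(y0,y1) for z in(z0,z1)]
g=np.array([[1,1],[1,-1],[-1,1],[-1,-1]])*[25,12]@np.array([[1,1],[-1,1]])/2**.5
MOD=dict(print_block=box(-55,55,-8,8,0,105),rack=box(-60,60,-80,80,0,47),
 board=box(-120,120,-120,120,0,12)+box(95,120,-120,120,12,34)+box(-120,95,95,120,12,34),
 square=box(17,45,-75,45,0,10)+box(-75,45,17,45,0,10)+[[a,b,z] for a,b in g for z in(0,50)])
def hull(p,s=8):
    m=np.zeros((420*s,560*s),np.uint8); cv2.fillConvexPoly(m,np.round(cv2.convexHull(((np.array(p)+.5)*s).astype(np.float32))).astype(int),1); return m
def fit(t,x0,z=0,cams=("top","side")):
    T=[];P=np.array(MOD[t],float)
    for n in cams:
        best=None
        for d in outline_of(t,n):
            m=d["mask"].astype(np.uint8); k,lab,st,ce=cv2.connectedComponentsWithStats(m)
            if k<2: continue
            c=proj(n,[x0[0],x0[1],z+P[:,2].mean()]); ok=np.isin(lab,[i for i in range(1,k) if st[i,4]>15])
            v,u=np.nonzero(ok)
            if len(u)==0: continue
            e=np.hypot(u.mean()-c[0],v.mean()-c[1])
            if e<25 and(best is None or d["confidence"]>best[0]): best=(d["confidence"],np.c_[u,v],e)
        if best is None: print(t,n,"no mask"); continue
        uv=best[1]; corners=np.vstack([uv+[a,b] for a in(-.5,.5) for b in(-.5,.5)])
        T.append((n,hull(corners)))
    def cost(q,show=False):
        s=0; X=np.c_[P[:,:2]@R.from_rotvec([0,0,q[2]/100]).as_matrix()[:2,:2].T+q[:2],P[:,2]+z]
        for n,h in T:
            a=hull([proj(n,p) for p in X]); i=(a&h).sum()/(a|h).sum(); s+=1-i
            if show: print("  iou",n,round(i,3))
        return s
    best=min((minimize(cost,[x0[0],x0[1],y*100],method="Nelder-Mead",options=dict(initial_simplex=[[x0[0],x0[1],y*100],[x0[0]+8,x0[1],y*100],[x0[0],x0[1]+8,y*100],[x0[0],x0[1],y*100+12]],maxfev=90)) for y in x0[2]),key=lambda r:r.fun)
    cost(best.x,True); print(t,cams,"xy",best.x[:2].round(1),"yaw",round(best.x[2]/100,3)); return best.x
E
cat > f.py <<'E'
from h import *
for n in("top","side"): get_image(n)
for c in(("top","side"),("top",),("side",)):
    fit("print_block",(618,44,(0,.15)),12,c); fit("rack",(467,-333,(0,.1)),0,c)
    fit("board",(618,-27,(0.05,)),0,c); fit("square",(516,306,(-.1,.3)),0,c)
E
time python3 f.py
```

```text
iou top 0.858
  iou side 0.875
print_block ('top', 'side') xy [618.8  41. ] yaw 0.195
  iou top 0.958
  iou side 0.885
rack ('top', 'side') xy [ 468.1 -333.8] yaw 0.081Traceback (most recent call last):
  File "f.py", line 5, in <module>
    fit("board",(618,-27,(0.05,)),0,c); fit("square",(516,306,(-.1,.3)),0,c)
    ~~~^^^^^^^^^^^^^^^^^^^^^^^^^^^^^^^
  File "h.py", line 45, in fit
    best=min((minimize(cost,[x0[0],x0[1],y*100],method="Nelder-Mead",options=dict(initial_simplex=[[x0[0],x0[1],y*100],[x0[0]+8,x0[1],y*100],[x0[0],x0[1]+8,y*100],[x0[0],x0[1],y*100+12]],maxfev=90)) for y in x0[2]),key=lambda r:r.fun)
  File "h.py", line 45, in <genexpr>
    best=min((minimize(cost,[x0[0],x0[1],y*100],method="Nelder-Mead",options=dict(initial_simplex=[[x0[0],x0[1],y*100],[x0[0]+8,x0[1],y*100],[x0[0],x0[1]+8,y*100],[x0[0],x0[1],y*100+12]],maxfev=90)) for y in x0[2]),key=lambda r:r.fun)
              ~~~~~~~~^^^^^^^^^^^^^^^^^^^^^^^^^^^^^^^^^^^^^^^^^^^^^^^^^^^^^^^^^^^^^^^^^^^^^^^^^^^^^^^^^^^^^^^^^^^^^^^^^^^^^^^^^^^^^^^^^^^^^^^^^^^^^^^^^^^^^^^^^^^^^^^^^^^^^^^^^^^^^^^^^^^^^^^^^^^^^^^^
    res = _minimize_neldermead(fun, x0, args, callback, bounds=bounds,
                               **options)
    fxr = func(xr)
    fx = function(np.copy(x), *(wrapper_args + args))
  File "h.py", line 42, in cost
    a=hull([proj(n,p) for p in X]); i=(a&h).sum()/(a|h).sum(); s+=1-i
            ~~~~^^^^^
  File "h.py", line 13, in proj
    c,M,o=cam(n); q=M.T@(np.array(p)-o); return np.array([c["fx"]*q[0]/q[2]+c["cx"],c["fy"]*q[1]/q[2]+c["cy"]])
          ~~~^^^
  File "h.py", line 5, in cam
    c=camera_model(n); o=np.array(c["orientation"],float)
ValueError: time passes only in moves, steps and waits

real	1m2.878s
user	0m35.567s
sys	0m9.456s
```

```bash
sed -i 's/^def cam(n):/import functools\n@functools.cache\ndef cam(n):/; s/def hull(p,s=8)/def hull(p,s=5)/' h.py; time python3 f.py; python3 -c "
from workcell import get_obs;print(get_obs()['t'])"
```

```text
iou top 0.91
  iou side 0.878
print_block ('top', 'side') xy [619.3  40.6] yaw 0.202
  iou top 0.977
  iou side 0.817
rack ('top', 'side') xy [ 468.3 -333.4] yaw 0.095
  iou top 0.979
  iou side 0.973
board ('top', 'side') xy [615.  -29.6] yaw 0.137
  iou top 0.964
  iou side 0.954
square ('top', 'side') xy [514.1 308.2] yaw 0.264
  iou top 0.919
print_block ('top',) xy [618.4  40.9] yaw 0.196
  iou top 0.98
rack ('top',) xy [ 469.2 -333. ] yaw 0.096
  iou top 0.981
board ('top',) xy [615.2 -28. ] yaw 0.142
  iou top 0.976
square ('top',) xy [513.6 308.9] yaw 0.264
  iou side 0.922
print_block ('side',) xy [619.6  32. ] yaw 0.289
  iou side 0.819
rack ('side',) xy [ 467.5 -332.6] yaw 0.081
  iou side 0.979
board ('side',) xy [616.3 -31. ] yaw 0.14
  iou side 0.965
square ('side',) xy [514.2 306.9] yaw 0.269
2.8
real	0m53.625s
user	0m36.500s
sys	0m9.078s
```

```bash
cat > go.py <<'E'
import sys
from h import *
# x y z yaw_of_tool_y(rad)
x,y,z,a=map(float,sys.argv[1:5]); o=get_obs(); Rc=R.from_rotvec(o["orientation"]); p=np.array(o["ee_pos"])
c=[]
for b in(a,a+np.pi):
    Y=np.array([np.cos(b),np.sin(b),0]);Z=np.array([0,0,-1]);X=np.cross(Y,Z)
    c.append((Rc.inv()*R.from_matrix(np.c_[X,Y,Z])).as_rotvec())
c.sort(key=np.linalg.norm)
print("t",o["t"],"p",p.round(1),"q",np.round(o["qpos"],2),"F",np.round(o["ft_force"],1),"w",round(o["width"],1))
d=Rc.inv().apply(np.array([x,y,z])-p)/200
for r in c: print("shift",d.round(4),"turn",(np.degrees(r)/30).round(4))
E
python3 go.py 619 42 235 1.77
```

```text
t 2.8 p [164.7 602.9 239.7] q [ 1.29  0.42  1.63 -0.    1.09 -0.02] F [-0.   0.1 -0.2] w 87.7
shift [-2.9302 -2.1066  0.0235] turn [-0.000e+00  1.000e-04 -8.899e-01]
shift [-2.9302 -2.1066  0.0235] turn [1.0000e-04 1.0000e-04 5.1101e+00]
```

```bash
python3 -m jog '-0.97 -0.70 0 0 0 0 -1;-0.97 -0.70 0 0 0 0 -1;-0.97 -0.70 0 0 0 0 -1;-0.97 -0.70 0 0 0 0 -1;-0.97 -0.70 0 0 0 0 -1;-0.97 -0.70 0 0 0 0 -1'
python3 -m jog '-0.97 -0.70 0 0 0 0 -1;-0.97 -0.70 0 0 0 0 -1;-0.97 -0.70 0 0 0 0 -1;-0.97 -0.70 0 0 0 0 -1;-0.97 -0.70 0 0 0 0 -1;-0.97 -0.70 0 0 0 0 -1'
python3 -m jog '-0.97 -0.70 0 0 0 -0.89 -1;-0.97 -0.70 0 0 0 -0.89 -1;-0.97 -0.70 0 0 0 -0.89 -1;-0.97 -0.70 0 0 0 -0.89 -1;-0.97 -0.70 0 0 0 -0.89 -1;-0.97 -0.70 0 0 0 -0.89 -1'
python3 go.py 619 42 150 1.77; python3 go.py 619 42 93 1.77
```

```text
t: 3.4
ee_pos: [317.1, 413.5, 239.8]
orientation: [0.424, 3.112, -0.001]
ft_force: [-1.0, -0.4, 0.6]
width: 87.9
grasp_force: 0.0
t: 4.0
ee_pos: [467.8, 228.3, 239.9]
orientation: [0.424, 3.111, 0.0]
ft_force: [-0.1, 1.1, -1.0]
width: 88.0
grasp_force: 0.0
t: 4.6
ee_pos: [618.8, 41.6, 239.8]
orientation: [-0.307, 3.124, -0.001]
ft_force: [0.1, 0.1, 0.1]
width: 87.8
grasp_force: 0.0
t 4.6 p [618.8  41.6 239.8] q [ 0.05  0.41  1.64 -0.    1.08 -1.72] F [0.1 0.1 0.1] w 87.8
shift [-2.000e-04  2.400e-03  4.488e-01] turn [-0.002   0.0047 -0.0065]
shift [-2.000e-04  2.400e-03  4.488e-01] turn [7.4000e-03 3.2000e-03 5.9935e+00]
t 4.6 p [618.8  41.6 239.8] q [ 0.05  0.41  1.64 -0.    1.08 -1.72] F [0.1 0.1 0.1] w 87.8
shift [5.000e-04 2.700e-03 7.338e-01] turn [-0.002   0.0047 -0.0065]
shift [5.000e-04 2.700e-03 7.338e-01] turn [7.4000e-03 3.2000e-03 5.9935e+00]
```

```bash
python3 -m jog '0 0.002 0.2 0 0 0 -1;0 0.002 0.4 0 0 0 -1;0 0.002 0.6 0 0 0 -1;0 0.002 0.73 0 0 0 -1;0 0.002 0.73 0 0 0 -1;0 0.002 0.73 0 0 0 -1'
python3 -m jog '0 0 0 0 0 0 0;0 0 0 0 0 0 0.2;0 0 0 0 0 0 0.4;0 0 0 0 0 0 0.6;0 0 0 0 0 0 0.8;0 0 0 0 0 0 1;0 0 0 0 0 0 1;0 0 0 0 0 0 1'
python3 -m jog '0 0 0 0 0 0 1;0 0 -0.05 0 0 0 1;0 0 -0.15 0 0 0 1;0 0 -0.3 0 0 0 1;0 0 -0.45 0 0 0 1;0 0 -0.45 0 0 0 1;0 0 -0.45 0 0 0 1'
python3 - <<'E'
from h import *
save("side","side1.png"); save("top","top1.png")
for n in("top","side"): 
  for f in(pinpoint,look_for): print(n,[(np.round(w(n,d["xyz"]),0).tolist(),round(d["confidence"],2)) for d in f("print_block",n)])
E
python3 go.py 468.5 -333.2 185 1.663
```

```text
t: 5.2
ee_pos: [615.2, 46.0, 93.9]
orientation: [0.314, -3.125, -0.0]
ft_force: [0.8, 0.7, 1.1]
width: 88.3
grasp_force: 0.0
t: 6.0
ee_pos: [615.3, 44.6, 93.6]
orientation: [0.312, -3.126, -0.0]
ft_force: [-0.6, 1.0, 0.1]
width: 27.2
grasp_force: 0.0
t: 6.7
ee_pos: [615.5, 44.7, 184.3]
orientation: [-0.312, 3.125, -0.0]
ft_force: [-0.8, -0.4, -1.0]
width: 15.9
grasp_force: 30.0
top [([340.0, 207.0, 3.0], 0.7), ([467.0, -335.0, -0.0], 0.66), ([667.0, -450.0, -3.0], 0.59)]
top [([340.0, 215.0, 109.0], 0.55)]
side [([619.0, 46.0, 101.0], 0.82), ([341.0, 207.0, 1.0], 0.81), ([616.0, -28.0, -4.0], 0.72)]
side [([343.0, 244.0, 80.0], 0.81), ([620.0, 52.0, 156.0], 0.7), ([464.0, -258.0, 40.0], 0.48)]
t 7.0 p [614.7  44.7 182.4] q [ 0.05  0.48  1.69 -0.    0.98 -1.72] F [ 0.1 -0.8 -1.7] w 15.8
shift [ 1.0902 -1.7073 -0.011 ] turn [ 0.0004 -0.0042  0.2043]
shift [ 1.0902 -1.7073 -0.011 ] turn [ 6.4000e-03  6.0000e-04 -5.7957e+00]
```

View pics/side1.png

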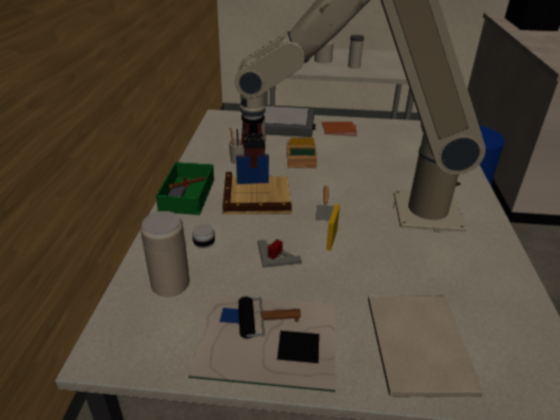

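```bash
python3 -m jog '0.1 -0.15 0 0 0 0 1;0.25 -0.4 0 0 0 0 1;0.4 -0.65 0 0 0 0 1;0.54 -0.85 0 0 0 0 1;0.54 -0.85 0 0 0 0 1;0.54 -0.85 0 0 0 0 1'
python3 -m jog '0.1 -0.15 0 0 0 0.2 1;0.25 -0.4 0 0 0 0.2 1;0.4 -0.65 0 0 0 0.2 1;0.5 -0.8 0 0 0 0.2 1;0.54 -0.85 0 0 0 0.2 1;0.54 -0.85 0 0 0 0.2 1;0.54 -0.85 0 0 0 0.2 1;0.54 -0.85 0 0 0 0.2 1'
python3 go.py 465 -333.5 183 1.663
python3 - <<'E'
from h import *
s=save("side","side2.png"); t=save("top","top2.png")
c=np.hstack([cv2.resize(t[170:270,360:480],(400,400*100//120),interpolation=2),cv2.resize(s[90:190,240:360],(400,400*100//120),interpolation=2)])
cv2.imwrite("pics/crop2.png",c[:,:,::-1])
for n in("top","side"): 
  for f in(pinpoint,look_for): print(n,[(np.round(w(n,d["xyz"]),0).tolist(),round(d["confidence"],2)) for d in f("print_block",n)])
E
```

```text
t: 7.6
ee_pos: [542.1, -145.1, 183.2]
orientation: [0.307, -3.126, -0.0]
ft_force: [0.4, 0.1, -1.7]
width: 16.0
grasp_force: 30.0
t: 8.4
ee_pos: [471.7, -329.6, 183.5]
orientation: [0.151, -3.138, -0.001]
ft_force: [0.5, -0.2, -2.0]
width: 15.7
grasp_force: 30.0
t 8.4 p [ 471.7 -329.6  183.5] q [-0.63  0.42  1.78  0.    0.94 -2.3 ] F [ 0.5 -0.2 -2. ] w 15.7
shift [ 0.0353 -0.0162  0.0024] turn [ 0.0014 -0.0003  0.0078]
shift [ 0.0353 -0.0162  0.0024] turn [ 5.0000e-04  2.1000e-03 -5.9922e+00]
top [([338.0, 205.0, -0.0], 0.68), ([478.0, -330.0, 99.0], 0.51)]
top [([339.0, 201.0, 108.0], 0.76), ([486.0, -325.0, 150.0], 0.52)]
side [([473.0, -330.0, 102.0], 0.7), ([338.0, 206.0, 1.0], 0.62), ([590.0, 76.0, 14.0], 0.5)]
side [([341.0, 241.0, 78.0], 0.74), ([479.0, -323.0, 155.0], 0.57)]
```

View pics/crop2.png

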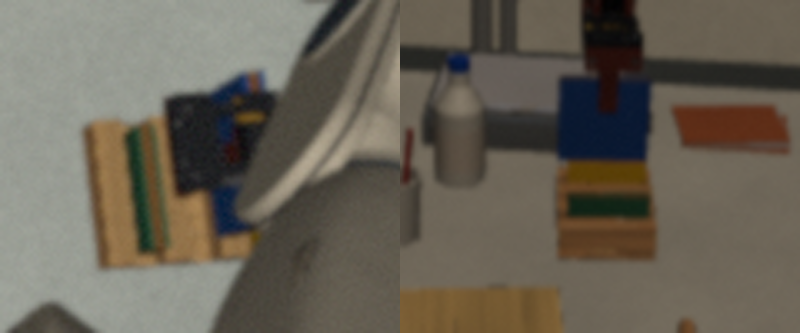

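```bash
python3 -m jog '0.035 -0.016 0 0 0 0.008 1;0.035 -0.016 0.1 0 0 0.008 1;0.035 -0.016 0.2 0 0 0.008 1;0.035 -0.016 0.2 0 0 0.008 1;0.035 -0.016 0.2 0 0 0.008 1'
python3 go.py 465 -333.5 94 1.663
```

```text
t: 9.2
ee_pos: [463.8, -335.3, 143.7]
orientation: [0.141, -3.138, -0.001]
ft_force: [-0.2, 0.1, -1.1]
width: 16.0
grasp_force: 30.0
t 9.2 p [ 463.8 -335.3  143.7] q [-0.65  0.48  1.81 -0.    0.86 -2.31] F [-0.2  0.1 -1.1] w 16.0
shift [-0.0068  0.0084  0.2487] turn [ 0.001  -0.0013 -0.0044]
shift [-0.0068  0.0084  0.2487] turn [-2.0000e-03 -1.6000e-03  5.9956e+00]
```

```bash
python3 -m jog '-0.005 0.008 0 0 0 0 1;-0.005 0.008 0.06 0 0 0 1;-0.005 0.008 0.08 0 0 0 1;-0.005 0.008 0.1 0 0 0 1;-0.005 0.008 0.1 0 0 0 1'
python3 go.py 465 -333.5 94 1.663
```

```text
t: 9.7
ee_pos: [464.7, -333.2, 123.0]
orientation: [0.142, -3.137, -0.001]
ft_force: [0.0, 0.3, -0.9]
width: 16.1
grasp_force: 30.0
t 9.7 p [ 464.7 -333.2  123. ] q [-0.64  0.51  1.82 -0.    0.81 -2.3 ] F [ 0.   0.3 -0.9] w 16.1
shift [-0.0013 -0.0018  0.1448] turn [ 0.0016 -0.0018 -0.0035]
shift [-0.0013 -0.0018  0.1448] turn [-2.9000e-03 -2.5000e-03  5.9965e+00]
```

```bash
python3 -m jog '0 0 0.04 0 0 0 1;0 0 0.08 0 0 0 1;0 0 0.11 0 0 0 1;0 0 0.13 0 0 0 1;0 0 0.135 0 0 0 1;0 0 0.135 0 0 0 1'
```

```text
t: 10.3
ee_pos: [465.0, -333.4, 96.4]
orientation: [0.142, -3.138, -0.0]
ft_force: [0.1, -0.7, -1.9]
width: 15.8
grasp_force: 30.0
```

```bash
python3 -m jog '0 0 0.005 0 0 0 1;0 0 0.01 0 0 0 1;0 0 0.013 0 0 0 1;0 0 0.013 0 0 0 1'
```

```text
t: 10.7
ee_pos: [465.5, -333.7, 95.2]
orientation: [-0.142, 3.138, -0.001]
ft_force: [-0.7, 1.4, 6.7]
width: 16.2
grasp_force: 30.0
```

```bash
python3 -m jog '0 0 0 0 0 0 0.3;0 0 0 0 0 0 0;0 0 0 0 0 0 -0.4;0 0 0 0 0 0 -0.4;0 0 0 0 0 0 -0.4;0 0 0 0 0 0 -0.4'
python3 -m jog '0 0 -0.1 0 0 0 -0.4;0 0 -0.3 0 0 0 -0.4;0 0 -0.5 0 0 0 -1;0 0 -0.7 0 0 0 -1;0 0 -0.8 0 0 0 -1;0 0 -0.8 0 0 0 -1;0 0 -0.8 0 0 0 -1'
python3 go.py 514 308 240 2.62
```

```text
t: 11.3
ee_pos: [465.0, -333.5, 94.0]
orientation: [0.142, -3.138, -0.0]
ft_force: [0.4, 0.6, 0.2]
width: 59.5
grasp_force: 0.0
t: 12.0
ee_pos: [464.8, -333.3, 253.7]
orientation: [0.142, -3.138, -0.0]
ft_force: [0.5, -0.1, -1.1]
width: 87.8
grasp_force: 0.0
t 12.0 p [ 464.8 -333.3  253.7] q [-0.64  0.33  1.74 -0.    1.07 -2.3 ] F [ 0.5 -0.1 -1.1] w 87.8
shift [-0.534   3.1713  0.0684] turn [ 1.0000e-04 -1.0000e-04 -1.8314e+00]
shift [-0.534   3.1713  0.0684] turn [-1.0000e-04 -1.0000e-04  4.1686e+00]
```

```bash
python3 -m jog '-0.13 0.79 0 0 0 0 -1;-0.13 0.79 0 0 0 0 -1;-0.13 0.79 0 0 0 0 -1;-0.13 0.79 0 0 0 0 -1;-0.13 0.79 0 0 0 0 -1'
python3 -m jog '-0.13 0.79 0 0 0 0 -1;-0.13 0.79 0 0 0 0 -1;-0.13 0.79 0 0 0 0 -1;-0.13 0.79 0 0 0 0 -1;-0.13 0.79 0 0 0 0 -1'
python3 -m jog '-0.13 0.6 0 0 0 0 -1;-0.13 0.6 0 0 0 0 -1;-0.13 0.6 0 0 0 0 -1;-0.13 0.6 0 0 0 0 -1;-0.13 0.6 0 0 0 0 -1'
python3 -m jog '0 0 0 0 0 1 -1;0 0 0 0 0 1 -1;0 0 0 0 0 1 -1;0 0 0 0 0 1 -1;0 0 0 0 0 1 -1'
python3 -m jog '0 0 0 0 0 1 -1;0 0 0 0 0 1 -1;0 0 0 0 0 1 -1;0 0 0 0 0 1 -1;0 0 0 0 0 1 -1'
python3 -m jog '0 0 0 0 0 1 -1;0 0 0 0 0 1 -1;0 0 0 0 0 1 -1;0 0 0 0 0 1 -1;0 0 0 0 0 1 -1'
python3 -m jog '0 0 0 0 0 1 -1;0 0 0 0 0 1 -1;0 0 0 0 0 1 -1;0 0 0 0 0 1 -1;0 0 0 0 0 1 -1'
cat > m.py <<'E'
from h import *
s=save("side","side3.png"); t=save("top","top3.png")
c=np.hstack([cv2.resize(t[120:290,150:480],(660,340),interpolation=2)[:,-260:],cv2.resize(s[100:290,170:370],(400,380),interpolation=2)[:340]])
cv2.imwrite("pics/crop3.png",c[:,:,::-1])
fit("square",(514,308,(.26,)),0,("top",)); fit("square",(514,308,(.26,)),0,("side",))
fit("print_block",(469,-333,(.09,)),12,("top",))
for n in("top","side"): print(n,[(np.round(w(n,d["xyz"]),0).tolist(),round(d["confidence"],2)) for d in pinpoint("print_block",n)+pinpoint("square",n)])
E
python3 m.py;python3 go.py 514 308 200 2.62
```

```text
t: 12.5
ee_pos: [476.0, -172.1, 252.5]
orientation: [0.147, -3.135, -0.002]
ft_force: [0.0, -0.0, -0.0]
width: 87.8
grasp_force: 0.0
t: 13.0
ee_pos: [488.6, -13.9, 253.3]
orientation: [0.145, -3.137, 0.001]
ft_force: [0.0, -0.1, -0.0]
width: 87.9
grasp_force: 0.0
t: 13.5
ee_pos: [503.7, 105.9, 253.5]
orientation: [0.141, -3.137, 0.001]
ft_force: [-0.6, -0.0, 0.4]
width: 87.9
grasp_force: 0.0
t: 14.0
ee_pos: [503.5, 105.4, 253.9]
orientation: [-0.68, -3.067, 0.001]
ft_force: [0.3, 1.1, -0.5]
width: 87.7
grasp_force: 0.0
t: 14.5
ee_pos: [503.5, 106.3, 254.0]
orientation: [-1.446, -2.789, 0.001]
ft_force: [0.7, -0.6, -0.1]
width: 87.9
grasp_force: 0.0
t: 15.0
ee_pos: [503.5, 106.8, 254.0]
orientation: [2.117, 2.321, -0.0]
ft_force: [0.4, -0.5, 0.1]
width: 87.9
grasp_force: 0.0
t: 15.5
ee_pos: [503.5, 107.2, 254.0]
orientation: [2.644, 1.696, -0.0]
ft_force: [0.1, 1.1, 0.3]
width: 87.9
grasp_force: 0.0
  iou top 0.927
square ('top',) xy [514.7 311.2] yaw 0.299
  iou side 0.958
square ('side',) xy [514.5 306.8] yaw 0.262
  iou top 0.941
print_block ('top',) xy [ 468.4 -336.6] yaw 0.117
top [([473.0, -332.0, 14.0], 0.93), ([339.0, 209.0, 2.0], 0.67), ([518.0, 311.0, -1.0], 0.86)]
side [([337.0, 206.0, 5.0], 0.76), ([468.0, -333.0, 14.0], 0.58), ([513.0, 306.0, 4.0], 0.64), ([468.0, -329.0, 5.0], 0.42)]
t 15.95 p [503.4 107.7 254. ] q [ 0.19  0.24  1.86 -0.    1.04  0.62] F [ 0.6  1.  -0.2] w 87.7
shift [ 0.9313 -0.3717  0.2702] turn [-1.000e-04  1.000e-04  1.702e-01]
shift [ 0.9313 -0.3717  0.2702] turn [-2.0000e-04 -1.0000e-04 -5.8298e+00]
```

View pics/crop3.png

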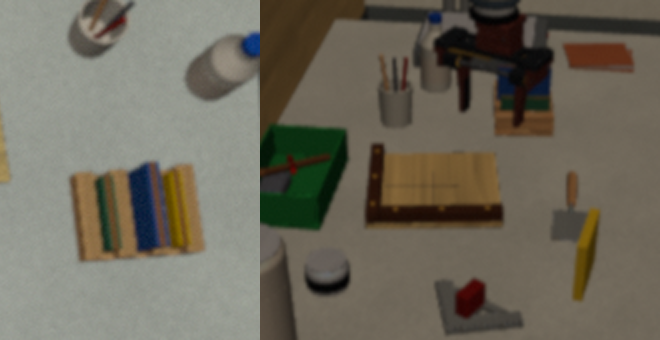

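```bash
python3 -m jog '0.3 -0.12 0.05 0 0 0.17 -1;0.6 -0.25 0.1 0 0 0.17 -1;0.9 -0.36 0.2 0 0 0.17 -1;0.931 -0.371 0.5 0 0 0.17 -1;0.931 -0.371 0.7 0 0 0.17 -1;0.931 -0.371 0.7 0 0 0.17 -1;0.931 -0.371 0.7 0 0 0.17 -1;0.931 -0.371 0.7 0 0 0.17 -1'
python3 go.py 514.2 308 32 2.62
```

```text
t: 16.75
ee_pos: [514.3, 307.9, 114.2]
orientation: [2.719, 1.573, -0.001]
ft_force: [-0.1, -0.6, 0.6]
width: 87.7
grasp_force: 0.0
t 16.75 p [514.3 307.9 114.2] q [ 0.52  0.55  1.76 -0.    0.83  1.04] F [-0.1 -0.6  0.6] w 87.7
shift [ 0.0005 -0.0007  0.4112] turn [-0.0005  0.0012 -0.0001]
shift [ 0.0005 -0.0007  0.4112] turn [1.9000e-03 8.0000e-04 5.9999e+00]
```

```bash
python3 -m jog '0 0 0.15 0 0 0 -1;0 0 0.3 0 0 0 -1;0 0 0.38 0 0 0 -1;0 0 0.41 0 0 0 -1;0 0 0.41 0 0 0 -1;0 0 0.41 0 0 0 -1'
python3 -m jog '0 0 0 0 0 0 0.2;0 0 0 0 0 0 0.6;0 0 0 0 0 0 1;0 0 0 0 0 0 1;0 0 0 0 0 0 1;0 0 0 0 0 0 1;0 0 0 0 0 0 1;0 0 0 0 0 0 1'
python3 -m jog '0 0 0 0 0 0 1;0 0 0 0 0 0 1;0 0 -0.1 0 0 0 1;0 0 -0.3 0 0 0 1;0 0 -0.45 0 0 0 1;0 0 -0.45 0 0 0 1;0 0 -0.45 0 0 0 1'
cat > m2.py <<'E'
from h import *
s=save("side","side4.png"); t=save("top","top4.png")
c=cv2.resize(s[130:290,170:370],(600,480),interpolation=2)
cv2.imwrite("pics/crop4.png",c[:,:,::-1])
fit("square",(514,308,(.26,)),85,("side",))
for n in("top","side"): print(n,[(np.round(w(n,d["xyz"]),0).tolist(),round(d["confidence"],2)) for d in pinpoint("heel",n)+pinpoint("square",n)])
E
python3 m2.py;python3 go.py 600 0 122 2.49
```

```text
t: 17.35
ee_pos: [515.3, 308.3, 33.5]
orientation: [2.72, 1.572, 0.003]
ft_force: [0.3, 0.5, -0.8]
width: 87.7
grasp_force: 0.0
t: 18.15
ee_pos: [514.3, 307.9, 32.0]
orientation: [2.72, 1.573, -0.0]
ft_force: [0.5, -0.5, 0.5]
width: 26.9
grasp_force: 0.0
t: 18.85
ee_pos: [513.9, 307.7, 121.6]
orientation: [2.72, 1.573, -0.0]
ft_force: [0.0, 0.1, -4.7]
width: 23.8
grasp_force: 30.0
  iou side 0.926
square ('side',) xy [515.9 301.8] yaw 0.283
top [([515.0, 306.0, 90.0], 0.78)]
side [([545.0, 361.0, 90.0], 0.8), ([465.0, -286.0, 9.0], 0.61), ([512.0, 307.0, 89.0], 0.8), ([546.0, 363.0, 90.0], 0.49)]
t 19.2 p [513.7 307.6 120.8] q [0.52 0.54 1.76 0.   0.84 1.04] F [ 0.2  0.4 -3.2] w 24.1
shift [-1.1176  1.1412 -0.0051] turn [-0.0018  0.0036  0.2469]
shift [-1.1176  1.1412 -0.0051] turn [-5.4000e-03 -2.7000e-03 -5.7531e+00]
```

View pics/crop4.png

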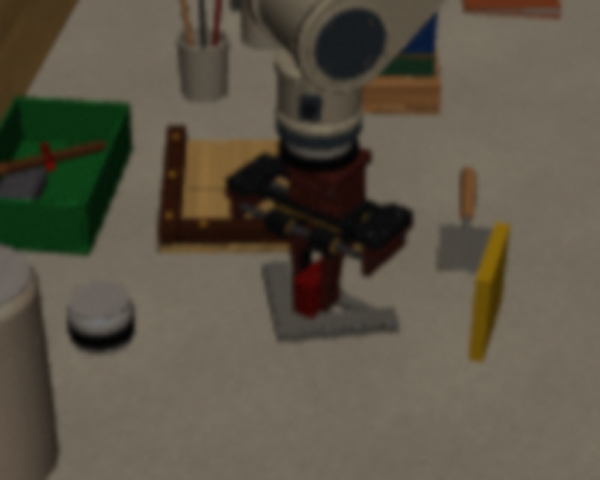

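```bash
python3 go.py 632.5 -6.4 120 2.496; 
```

```text
t 19.2 p [513.7 307.6 120.8] q [0.52 0.54 1.76 0.   0.84 1.04] F [ 0.2  0.4 -3.2] w 24.1
shift [-1.0643  1.298   0.0046] turn [-0.0018  0.0036  0.2354]
shift [-1.0643  1.298   0.0046] turn [-5.4000e-03 -2.7000e-03 -5.7646e+00]
```

```bash
python3 -m jog '-0.1 0.1 0 0 0 0 1;-0.25 0.3 0 0 0 0 1;-0.4 0.5 0 0 0 0 1;-0.532 0.65 0 0 0 0 1;-0.532 0.65 0 0 0 0 1;-0.532 0.65 0 0 0 0 1'
python3 -m jog '-0.1 0.1 0 0 0 0.24 1;-0.25 0.3 0 0 0 0.24 1;-0.4 0.5 0 0 0 0.24 1;-0.532 0.65 0 0 0 0.24 1;-0.532 0.65 0 0 0 0.24 1;-0.532 0.65 0 0 0 0.24 1;-0.532 0.65 0 0 0 0.24 1'
python3 go.py 632.5 -6.4 50 2.496
```

```text
t: 19.8
ee_pos: [573.9, 149.9, 121.6]
orientation: [-2.721, -1.569, 0.001]
ft_force: [-0.3, 0.1, -3.8]
width: 23.6
grasp_force: 30.0
t: 20.5
ee_pos: [632.7, -4.4, 121.7]
orientation: [-2.811, -1.401, 0.002]
ft_force: [-0.2, 0.4, -4.5]
width: 23.9
grasp_force: 30.0
t 20.5 p [632.7  -4.4 121.7] q [-0.03  0.58  1.68  0.    0.88  0.62] F [-0.2  0.4 -4.5] w 23.9
shift [-0.0085  0.0059  0.3583] turn [-0.0025  0.0008 -0.0014]
shift [-0.0085  0.0059  0.3583] turn [1.3000e-03 3.9000e-03 5.9986e+00]
```

```bash
python3 -m jog '0 0 0.1 0 0 0 1;0 0 0.2 0 0 0 1;0 0 0.3 0 0 0 1;0 0 0.35 0 0 0 1;0 0 0.365 0 0 0 1;0 0 0.365 0 0 0 1;0 0 0.365 0 0 0 1'
python3 -m jog '0 0 0.01 0 0 0 1;0 0 0.015 0 0 0 1;0 0 0.015 0 0 0 1'
cat > m3.py <<'E'
from h import *
for n in("top","side"): get_image(n)
z=get_obs()["ee_pos"][2]-32; x,y=get_obs()["ee_pos"][:2]
fit("square",(x,y,(.14,)),z,("side",));fit("board",(615.5,-29,(.14,)),0,("side",))
for n in("top","side"): print(n,[(np.round(w(n,d["xyz"]),0).tolist(),round(d["confidence"],2)) for d in pinpoint("heel",n)[:2]+pinpoint("corner",n)[:2]])
E
python3 m3.py; python3 go.py 658 27.5 44 2.496
```

```text
t: 21.2
ee_pos: [634.1, -5.8, 50.0]
orientation: [2.812, 1.399, 0.002]
ft_force: [-0.1, 0.1, -4.2]
width: 23.9
grasp_force: 30.0
t: 21.5
ee_pos: [633.5, -6.3, 46.3]
orientation: [2.813, 1.398, 0.0]
ft_force: [1.1, 0.0, -3.5]
width: 24.3
grasp_force: 30.0
  iou side 0.894
square ('side',) xy [635.2  -2.9] yaw 0.167
  iou side 0.975
board ('side',) xy [616.4 -30.5] yaw 0.134
top [([746.0, 260.0, -1.0], 0.71), ([698.0, 83.0, 9.0], 0.86)]
side [([671.0, 42.0, 15.0], 0.78), ([464.0, -284.0, 11.0], 0.34), ([697.0, 76.0, 16.0], 0.64)]
t 21.9 p [633.5  -6.3  46.1] q [-0.03  0.69  1.7   0.    0.75  0.62] F [ 0.2 -0.9 -3.9] w 23.9
shift [ 0.2086 -0.004   0.0105] turn [-0.      0.     -0.0046]
shift [ 0.2086 -0.004   0.0105] turn [0.0000e+00 1.0000e-04 5.9954e+00]
```

```bash
python3 -m jog '0 0 0.005 0 0 0 1;0 0 0.01 0 0 0 1;0 0 0.01 0 0 0 1;0 0 0.01 0 0 0 1'; python3 -c "
from workcell import get_obs;o=get_obs();print(o['ft_force'],o['moment'])"
```

```text
t: 22.3
ee_pos: [633.4, -6.2, 44.0]
orientation: [-2.813, -1.399, 0.0]
ft_force: [-0.1, 0.2, -4.7]
width: 23.8
grasp_force: 30.0
[-0.11932268  0.17983865 -4.68903305] [-0.10289964  0.12716213  0.00097722]
```

```bash
python3 -m jog '0 0 0.004 0 0 0 1;0 0 0.008 0 0 0 1;0 0 0.01 0 0 0 1;0 0 0.01 0 0 0 1'; python3 -c "
from workcell import get_obs;o=get_obs();print(o['ft_force'],o['moment'])"
```

```text
t: 22.7
ee_pos: [633.7, -6.2, 44.0]
orientation: [2.813, 1.399, 0.001]
ft_force: [-5.0, 0.4, 12.3]
width: 23.9
grasp_force: 30.0
[-5.00062724  0.3531531  12.29168857] [0.06151352 1.15250157 0.01715624]
```

```bash
python3 -m jog '0.03 0 -0.003 0 0 0 1;0.07 0 -0.003 0 0 0 1;0.11 0 -0.003 0 0 0 1;0.15 0 -0.003 0 0 0 1;0.17 0 -0.003 0 0 0 1;0.18 0 -0.003 0 0 0 1;0.18 0 -0.003 0 0 0 1'; python3 m3.py; python3 go.py 658 27.5 44 2.496; python3 -c "
from workcell import get_obs;o=get_obs();print(o['ft_force'],o['moment'])"
```

```text
t: 23.4
ee_pos: [656.5, 22.9, 44.0]
orientation: [2.812, 1.399, 0.003]
ft_force: [-1.1, 0.6, 6.7]
width: 24.0
grasp_force: 30.0
  iou side 0.654
square ('side',) xy [663.2  -4.5] yaw 0.041
board side no mask
board ('side',) xy [615.5 -29. ] yaw 0.14
top [([699.0, 84.0, 13.0], 0.75), ([732.0, -281.0, -6.0], 0.71)]
side [([692.0, 73.0, 10.0], 0.69), ([694.0, 79.0, 12.0], 0.68)]
t 23.8 p [656.4  22.9  44. ] q [0.02 0.72 1.64 0.   0.78 0.66] F [0.7 0.8 6.7] w 24.0
shift [ 0.0231 -0.0077  0.0001] turn [ 0.0031 -0.0031 -0.0043]
shift [ 0.0231 -0.0077  0.0001] turn [-4.8000e-03 -4.8000e-03  5.9957e+00]
[0.6900536  0.78955205 6.71595936] [0.18480533 0.67651961 0.08851246]
```

Still free. I'll push in small steps and read the forces.

```bash
for i in 1; do python3 -m jog '0.01 0 0 0 0 0 1;0.02 0 0 0 0 0 1;0.02 0 0 0 0 0 1'; done; python3 -c "
from workcell import get_obs;o=get_obs();print(o['ft_force'],o['moment'])"
python3 -m jog '0.005 0 0 0 0 0 1;0.01 0 0 0 0 0 1;0.01 0 0 0 0 0 1'; python3 -c "
from workcell import get_obs;o=get_obs();print(o['ft_force'],o['moment'])"
```

```text
t: 24.1
ee_pos: [658.5, 25.6, 44.0]
orientation: [2.812, 1.399, 0.002]
ft_force: [-2.2, -1.1, 7.4]
width: 23.5
grasp_force: 30.0
[-2.24139324 -1.11202421  7.44687588] [-0.18384486  0.7823969   0.1623495 ]
t: 24.4
ee_pos: [658.5, 26.0, 44.0]
orientation: [2.812, 1.399, -0.003]
ft_force: [-7.3, -7.3, 12.6]
width: 23.9
grasp_force: 30.0
[-7.25289375 -7.29624433 12.5781275 ] [-1.01341614  1.09291424  0.07612176]
```

```bash
python3 -m jog '0.005 0 0 0 0 0 1;0.01 0 0 0 0 0 1;0.015 0 0 0 0 0 1;0.015 0 0 0 0 0 1;0.015 0 0 0 0 0 1'; python3 -c "
from h import *
o=get_obs();print(o['ft_force'],o['moment'])
s=save('side','s5.png');t=save('top','t5.png')
c=np.hstack([cv2.resize(t[110:230,250:370],(400,400),interpolation=2),cv2.resize(s[150:230,210:310],(400,320),interpolation=2)[:,:] if 0 else cv2.resize(s[140:240,210:310],(400,400),interpolation=2)])
cv2.imwrite('pics/crop5.png',c[:,:,::-1])"; python3 go.py 658 27.5 44 2.496
```

```text
t: 24.9
ee_pos: [658.5, 27.3, 44.0]
orientation: [2.812, 1.399, -0.009]
ft_force: [-13.2, -12.9, 18.2]
width: 24.2
grasp_force: 30.0
[-13.16090912 -12.88878802  18.24391349] [-2.00499701  1.89272285  0.1482456 ]
t 25.0 p [658.5  27.3  44. ] q [ 0.02  0.72  1.63 -0.    0.79  0.67] F [-14.2 -12.8  18. ] w 23.7
shift [-0.0004 -0.0026 -0.0001] turn [-0.0038  0.01   -0.0034]
shift [-0.0004 -0.0026 -0.0001] turn [0.0158 0.006  5.9966]
```

View pics/crop5.png

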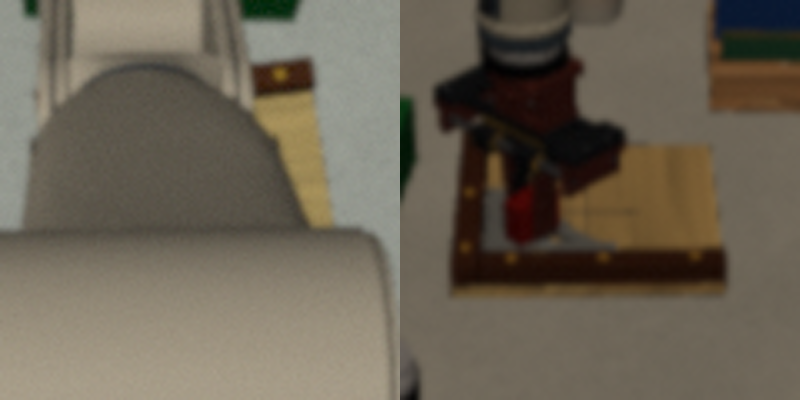

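```bash
python3 -m jog '0.004 0 0 0 0 0 1;0.009 0 0 0 0 0 1;0.013 0 0 0 0 0 1;0.013 0 0 0 0 0 1;0.013 0 0 0 0 0 1;0.013 0 0 0 0 0 1'; python3 -c "
from workcell import get_obs;o=get_obs();print(o['ft_force'],o['moment'])"; python3 go.py 658 27.5 44 2.496
```

```text
t: 25.6
ee_pos: [658.7, 28.6, 43.9]
orientation: [2.812, 1.4, -0.013]
ft_force: [-17.7, -15.4, 20.4]
width: 23.9
grasp_force: 30.0
[-17.70427826 -15.43632728  20.38018803] [-2.7070307   2.54397202  0.15036487]
t 25.6 p [658.7  28.6  43.9] q [ 0.03  0.72  1.63 -0.01  0.79  0.68] F [-17.7 -15.4  20.4] w 23.9
shift [-0.0066  0.0004 -0.0004] turn [-0.0069  0.0148 -0.0028]
shift [-0.0066  0.0004 -0.0004] turn [0.0232 0.0109 5.9971]
```

The forces say both fences are touching. I'll probe towards the left fence to confirm before handing in.

```bash
python3 -m jog '0.005 -0.005 0 0 0 0 1;0.011 -0.011 0 0 0 0 1;0.011 -0.011 0 0 0 0 1;0.011 -0.011 0 0 0 0 1;0.011 -0.011 0 0 0 0 1'; cat > r.py <<'E'
from h import *
o=get_obs(); B=R.from_rotvec([0,0,-.14])
print("F board",B.apply(o['ft_force']).round(1),"M",np.round(o['moment'],2),"p in board",B.apply(np.array(o['ee_pos'])-[615.5,-29,0]).round(2))
for n in("side",):
  get_image(n)
  for k in range(3): print([(np.round(w(n,d["xyz"]),0).tolist(),round(d["confidence"],2)) for d in pinpoint("heel",n)[:1]+pinpoint("corner",n)[:1]])
E
python3 r.py
```

```text
t: 26.1
ee_pos: [659.1, 30.4, 43.8]
orientation: [2.81, 1.399, -0.012]
ft_force: [-13.7, -21.4, 15.8]
width: 24.0
grasp_force: 30.0
F board [-16.5 -19.3  15.8] M [-3.61  2.17  0.21] p in board [51.51 52.7  43.79]
[([693.0, 77.0, 13.0], 0.76), ([696.0, 76.0, 12.0], 0.68)]
[([693.0, 77.0, 13.0], 0.76), ([696.0, 76.0, 12.0], 0.68)]
[([693.0, 77.0, 13.0], 0.76), ([696.0, 76.0, 12.0], 0.68)]
```

```bash
python3 -m jog '-0.005 0.005 0 0 0 0 1;-0.011 0.011 0 0 0 0 1;-0.011 0.011 0 0 0 0 1;-0.011 0.011 0 0 0 0 1;-0.011 0.011 0 0 0 0 1'; python3 r.py | head -1
python3 -m jog '0.005 -0.005 0 0 0 0 1;0.011 -0.011 0 0 0 0 1;0.011 -0.011 0 0 0 0 1;0.011 -0.011 0 0 0 0 1;0.011 -0.011 0 0 0 0 1'; python3 r.py | head -1
```

```text
t: 26.95
ee_pos: [659.1, 30.2, 43.7]
orientation: [-2.812, -1.4, 0.011]
ft_force: [-14.8, -7.6, 16.9]
width: 23.9
grasp_force: 30.0
F board [-15.7  -5.5  16.9] M [-1.75  2.18  0.17] p in board [51.45 52.57 43.75]
t: 27.8
ee_pos: [659.2, 30.5, 43.7]
orientation: [2.81, 1.399, -0.012]
ft_force: [-13.0, -21.5, 15.9]
width: 23.4
grasp_force: 30.0
F board [-15.9 -19.4  15.9] M [-3.47  2.09  0.17] p in board [51.62 52.84 43.74]
```

```bash
python3 -m jog '0 0 -0.004 0 0 0 1;0 0 -0.008 0 0 0 1;0 0 -0.01 0 0 0 1;0 0 -0.01 0 0 0 1'; python3 r.py | head -1
python3 -m jog '0.005 -0.005 0 0 0 0 1;0.011 -0.011 0 0 0 0 1;0.011 -0.011 0 0 0 0 1;0.011 -0.011 0 0 0 0 1;0.011 -0.011 0 0 0 0 1'; python3 r.py | head -1
python3 - <<'E'
from h import *
a=cv2.imread("pics/s5.png"); b=np.mean([get_image("side")[:,:,::-1] for _ in range(8)],0).astype(np.uint8); cv2.imwrite("pics/s6.png",b)
for nm,(x0,x1,y0,y1) in dict(grip=(234,252,184,203),grayR=(246,268,192,205),grayL=(226,238,184,204),fence=(222,300,202,216),fingers=(215,268,150,182)).items():
    t=a[y0:y1,x0:x1]; W=np.eye(2,3,dtype=np.float32)
    try:
        cc,W=cv2.findTransformECC(cv2.cvtColor(t,6).astype(np.float32),cv2.cvtColor(b[y0:y1,x0:x1],6).astype(np.float32),W,cv2.MOTION_TRANSLATION,(3,200,1e-6),None,3); print(nm,W[:,2].round(2),round(cc,3))
    except cv2.error as e: print(nm,"fail")
p=np.array([659,29,20.]); print("px/mm x,y",[(proj("side",p+d)-proj("side",p)).round(2) for d in np.eye(3)[:2]])
E
```

```text
t: 28.55
ee_pos: [659.2, 30.6, 43.8]
orientation: [2.81, 1.399, -0.012]
ft_force: [-7.8, -19.3, 0.7]
width: 23.7
grasp_force: 30.0
F board [-10.5 -18.1   0.7] M [-3.61  1.09  0.21] p in board [51.61 52.89 43.82]
t: 29.4
ee_pos: [659.3, 30.9, 44.1]
orientation: [2.807, 1.398, -0.013]
ft_force: [-5.8, -33.2, 1.7]
width: 23.8
grasp_force: 30.0
F board [-10.3 -32.1   1.7] M [-5.98  0.77 -0.05] p in board [51.71 53.17 44.07]
grip [-0.14  0.2 ] 0.984
grayR [-0.23  0.21] 0.994
grayL [-0.17 -0.02] 0.986
fence [-0.03  0.  ] 1.0
fingers [-0.38  0.58] 0.989
px/mm x,y [array([-0.28, -0.02]), array([-0.04,  0.15])]
```

```bash
python3 -m jog '0.001 0.006 0.003 0 0 0 1;0.002 0.012 0.006 0 0 0 1;0.002 0.012 0.006 0 0 0 1;0.002 0.012 0.006 0 0 0 1;0.002 0.012 0.006 0 0 0 1'; python3 r.py | head -1
```

```text
t: 30.65
ee_pos: [660.1, 31.7, 43.6]
orientation: [2.81, 1.399, -0.015]
ft_force: [-13.7, -25.2, 12.2]
width: 24.0
grasp_force: 30.0
F board [-17.1 -23.   12.2] M [-3.99  1.96  0.12] p in board [52.65 53.91 43.62]
```

```bash
python3 -m jog '0 0 0 0 0 0 1;0 0 0 0 0 0 1;0 0 0 0 0 0 1;0 0 0 0 0 0 1;0 0 0 0 0 0 1;0 0 0 0 0 0 1;0 0 0 0 0 0 1;0 0 0 0 0 0 1'; python3 r.py; python3 - <<'E'
from h import *
s=save("side","s7.png"); cv2.imwrite("pics/crop7.png",cv2.resize(s[80:250,200:350],(660,590),interpolation=2)[:,:,::-1])
E
```

```text
t: 31.8
ee_pos: [660.1, 31.8, 43.6]
orientation: [2.81, 1.399, -0.015]
ft_force: [-13.6, -24.5, 11.8]
width: 24.3
grasp_force: 30.0
F board [-16.9 -22.3  11.8] M [-4.01  1.99  0.18] p in board [52.64 53.93 43.59]
[([694.0, 79.0, 14.0], 0.53), ([696.0, 78.0, 12.0], 0.64)]
[([694.0, 79.0, 14.0], 0.53), ([696.0, 78.0, 12.0], 0.64)]
[([694.0, 79.0, 14.0], 0.53), ([696.0, 78.0, 12.0], 0.64)]
```

View pics/crop7.png

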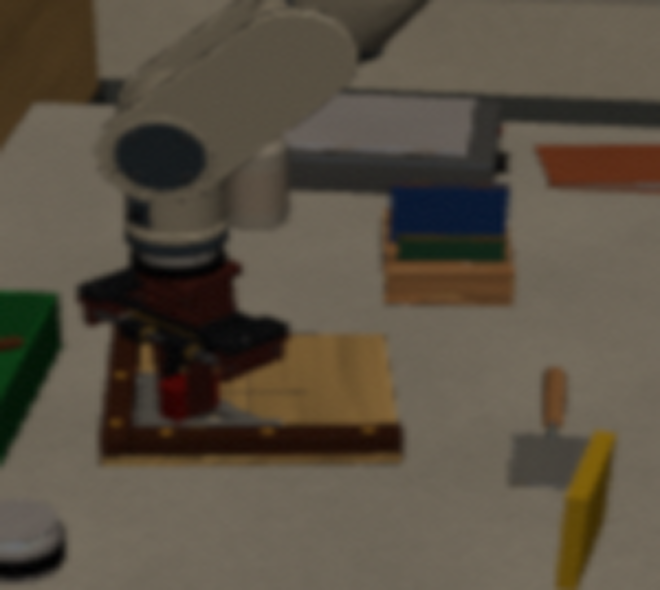

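The picture shows the square's arm along the far fence (crop x≈135–160) and the grip held in the jaws. The blue block stands upright in the rack at crop (447,212). Forces are steady against both fences, so I'm handing in.

```bash
python3 -c "
from workcell import close_job;print(close_job())"
```

```text
the job is handed in; nothing more can be done
None
```

The job is handed in (no verdict returned): the blue block stands in the rack's middle slot, and the square is gripped and pressed into the fence corner at about 17 N (far) and 22 N (left); flushness is judged from the forces, as the camera could not see behind the left fence.

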